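Offer a washed lid up to its box hinge and hold it for the pin

ROBOT

A 6-joint arm with a two-finger parallel gripper is mounted at the origin on a cart in front of the work surface, level with it; the furniture and walls round the work are solid. World frame = base frame: x ahead of the robot, y to its left, z up, the work surface at z = 0. Lengths are in m, angles in rad, forces in N, time in s.
With the tool pointing down it reaches from about 0.375 to 0.9 m from the base axis. Payload 3.1 kg.
Tool frame: the origin (TCP) lies midway between the tips of the shut fingers; the grasp point (between the pads) lies 19 mm behind it; z points along the fingers, y is the direction in which the jaws open and shut (so a half turn about z gives the same grasp; the last joint's range is limited). The gripper opens to 85 mm and grips with 20 to 120 N. Pads are 22 mm wide; open, the fingers measure 114 mm over their backs; the gripper's body (76 mm by 85 mm) begins 54 mm behind the grasp point. The pads swing forward as they close: fully open they stand 13 mm farther back than shut.
Start: joints at [0.949, 0.527, 1.433, -0, 1.181, -0.178], TCP at [0.268, 0.564, 0.231] pointing down, gripper open.
Joint ranges: [-3.08, 3.08], [-0.75, 2.2], [0.22, 2.44], [-1.43, 4.57], [0, 2.65], [-2.85, 2.85]. Speed limits (rad/s): [2.79, 2.79, 3.14, 3.14, 3.14, 3.14].

INTERFACE

Orientations are given as a unit quaternion [x, y, z, w].
In Python, from station import manip gives the robot as it stands. The module is installed in compiled form; this text tells all that it offers.
- The arm moves only by the tool drive_tool, never from a script. Its argument "deltas" is one flat list of numbers, 4 for each row, row after row: the shift along the tool's x, y, z in cm, then the turn about the tool's z in degrees. A call has 1 to 12 rows; each row is the pose to reach, as a shift and turn from the pose measured when the call began, along the tool's axes at that moment; what a row does not reach only later rows make up. A row lasts 1/10 s, in which the tool goes at most 50 mm and 8.59 degrees, less where a joint would pass 70% of its speed; a pose out of reach is approached as far as the arm can. A call with a gripper value outside its range is refused whole. "hand" is the finger opening in cm, from 0 to 8.54, set as the call begins (left out, the last holds). The fingers move at their own pace and stop on an object; "squeeze" is the grip in N (left out, the last holds). Time passes only in rows, so rows that repeat a pose let the fingers close. It gives the time, the measured TCP pose, the force and the opening at its end, in the units of the state.
- manip.sense(): the state, without advancing time (a new reading comes with each control period).
- manip.snapshot(name): name is "scene" or "top" or "wrist"; returns a dict with "frame" (420x560x3 uint8, red, green, blue), "depth" (420x560 float32, m along the optical axis (not along the pixel's ray), 0 where there is no reading), "fx", "fy", "cx", "cy" (pixels), "R" (3x3) and "t" (3): a world point X has camera coordinates R X + t. Camera axes: x right, y down, z forward; pixel columns grow to the right and rows downward; lengths in m; the calibration is good to about 2 mm. The wrist camera is an equidistant fisheye: a pixel r from the principal point sees the ray r / f radians off the axis. A picture is of the moment at which its call begins.
- manip.sign_off(): hands the job in, once; it reports no verdict.
The state is a dict: "t": time; "q": joint angles; "qd": joint speeds; "tau": joint torques, N m; "tcp_pos": TCP position; "tool_rot": TCP orientation; "force": force on the tool from outside, world axes, zero at the start; "ft_torque": the same for the moment, N m; "finger_gap": opening from 0.0 (shut) to 1.0 (fully open).
Only numpy, scipy, OpenCV 4.12 (cv2) and the standard library are available. Lean on these libraries where they do the work, as an engineer would, in place of code of your own. Each camera call takes 0.05 s, during which the arm holds its last target.

TASK

The grey lid of the sample box has been washed and stands upright in the wire draining rack. Lift it straight up out of its slot (the black bar along its top edge is the grip), bring it to the box with its rubber-gasket side towards the box's opening, and lower its two hinge knuckles gently into the gaps of the hinge on the back of the box, lid upright, until they are fully home and the pin holes line up. Finish still holding the lid upright in place like that so that I can push the pin through; leave the pin, the jars in the box and the flask alone.

Things in the scene. Friction and masses are not known exactly. Their poses are not given: they have to be found in the camera images.
- lid_grip (a point): Centre of the black grip bar along the top edge of the loose grey lid: bar 72 mm long (y), 14 mm thick (x), 24 mm high (z), its top, the highest part of the lid, 12 mm above this point. Axes, the same for all lid points: y along the bar and the hinge, z up the panel, x out of the face away from the gasket, so the gasket face looks to -x.
- lid: The lid, 0.14 to 0.26 kg, standing in the rack (leaning a few degrees at most): a grey panel 8 mm thick (x), 150 mm wide (y), 118 mm high without the bar, with two aluminium hinge knuckles under its lower edge and a 3 mm leaf plate on its +x face. Its origin is the point lid_axis.
- lid_axis (a point): Middle of the lid's hinge line, through the 8 mm pin holes of its knuckles; 139 mm below lid_grip and 12 mm below the panel's lower edge. The two knuckles are barrels along y, 18 mm in diameter and 22 mm long with 2.5 mm chamfers at the ends, centred 22 mm to either side of this point.
- lid_gasket (a point): Centre of the lid's gasket face (with the thin black rubber outline), 65 mm above lid_axis and 4 mm to its -x.
- dark_box: Open grey sample box, 112 mm deep (x), 150 mm wide (y), rim 77.5 mm above the bench; it does not move. Origin on the bench under the middle of its hinge line; x points backwards, away from the opening, y along the hinge. The box reaches from 14 to 126 mm on the -x side of the hinge line; an aluminium jamb block along its back wall carries the hinge.
- jamb_axis (a point): Middle of the box's hinge line, 82 mm above the bench; axes as dark_box. Three fixed knuckles (18 mm diameter) at y = -44, 0, +44 mm leave two gaps 26 mm wide at y = -22 and +22 mm, 2 mm to spare either side of the lid's knuckles. The gap floor is a round relief 0.4 mm larger in radius than a knuckle: the lid's knuckles rest in it when the holes line up.
- rack: Stainless wire draining rack, fixed, 85 mm (x) by 165 mm (y); origin on the bench under its middle. Slots along y, 11 mm wide, between wire loops at y = +-52 to +-72 mm that end 68.5 mm above the bench. The lid stands in the middle slot (x = 0), knuckles on floor wires 10.5 mm above the bench; it is open above.
- hinge_pin (a joint): Steel hinge pin, 6 mm diameter, started in the box's end knuckle at y = -44 mm and sticking out about 100 mm beyond it along -y. Value: how far it has been pushed in (m), 0 at the start, when it does not reach into the gaps; it slides stiffly (3 N).
- jar_a: Clear sample jar with white cap, 33 mm diameter, 55 mm high, standing in the box; origin at the middle of its underside.
- jar_b: Clear sample jar with dark filling and white cap, 33 mm diameter, 55 mm high, standing in the box; origin at the middle of its underside.
- flask: Small conical flask with foil cap, 64 mm diameter, 104 mm high, on the bench to the left of the rack; origin at the middle of its underside.
There are look-alikes about, which are no part of the job. Of the things shaped like the lid, the grey one is meant.

How it is judged:
On the way:
1. the lid is held upright in the air, its knuckles higher than the rack (height (world z) of lid_axis above 0.08 m and angle between lid's own z axis and vertical below 0.2 rad and contact force between lid and the fingers above 1 N), for 0.1 s.
At the end, for the whole second after the job is handed in: Gripped and still for the last second: lid hinge line within 2 mm of the box's across it, 3 mm along it, 0.05 rad of parallel; lid within 0.1 rad of upright, gasket face to the box; pressing on the box under 30 N; pin not pushed in (x of lid_axis in the frame of jamb_axis between -0.002 and 0.002 m and z of lid_axis in the frame of jamb_axis between -0.002 and 0.002 m and y of lid_axis in the frame of jamb_axis between -0.003 and 0.003 m and angle between the y axis of lid_axis and the y axis of jamb_axis, either way round below 0.05 rad and angle between lid's own z axis and vertical below 0.1 rad and x of lid_gasket in the frame of jamb_axis below 0.003 m and contact force between lid and the fingers above 2 N and contact force between lid and dark_box below 30 N and linear speed of lid below 0.01 m/s and value of joint hinge_pin below 0.004 m); the arm keeps its last pose, push and grip.
It fails at once if the lid is rammed against the box (over 50 N) (contact force between lid and dark_box above 50 N).
It fails at once if the hinge pin is pushed in (value of joint hinge_pin above 0.006 m).
It fails at once if a jar in the box is knocked (angle between any of jar_a, jar_b's own z axis and vertical above 0.35 rad or distance of any of jar_a, jar_b from where it was at the start of the episode above 0.03 m).
It fails at once if the flask is knocked (angle between flask's own z axis and vertical above 0.35 rad or distance of flask from where it was at the start of the episode above 0.03 m).
It also fails if it takes over 38 s, if anything falls off the work surface, if the arm or the gripper's body presses on something with over 40 N, if the wrist force passes 120 N, or if a joint passes its speed limit or range.

## Working session

There is one attempt and no reset: what is moved stays moved. The work goes in short steps, Python scripts to look and compute and a tool call to move; the robot and the scene stay as the last step left them, time stands still between calls to the robot, and variables do not carry over. Pictures are saved under pics/ and viewed, and the job is handed in when it is done.

Besides the shell and the picture viewer there is one more tool, called after "Emit:" by a JSON object that holds its "op" and its "data", one argument or row to a line. drive_tool: Moves the arm, as the interface text tells. Its arguments: {"type":"object","properties":{"deltas":{"type":"array"},"hand":{"type":"number"},"squeeze":{"type":"number"}},"required":["deltas"]}

```bash
mkdir -p pics
python3 - <<'E'
from station import manip
import cv2,numpy as np,pickle
s=manip.sense()
for k in s: print(k,np.round(s[k],4))
for n in ("scene","top","wrist"):
    d=manip.snapshot(n); pickle.dump(d,open(f"pics/{n}0.pkl","wb"))
    cv2.imwrite(f"pics/{n}0.png",d["frame"][:,:,::-1])
    print(n,d["fx"],d["fy"],d["cx"],d["cy"],np.round(d["R"],3).tolist(),np.round(d["t"],3))
E
```

```text
t 0.0
q [ 0.9485  0.5285  1.4339  0.      1.1814 -0.1785]
qd [-0.0016  0.0007  0.0005 -0.0001  0.0001  0.0016]
tau [ 9.00000e-04 -4.42361e+01 -1.78025e+01 -2.00000e-04  8.30000e-03
 -0.00000e+00]
tcp_pos [0.2679 0.5639 0.2303]
tool_rot [ 2.201e-01  9.755e-01 -1.000e-03 -4.000e-04]
force [-0.3333  0.2292  0.0654]
ft_torque [ 0.0213  0.0037 -0.0556]
finger_gap 0.9986
scene 506.70351203931295 506.70351203931295 287.0294919989549 207.15442593050548 [[0.856, -0.517, -0.013], [-0.309, -0.49, -0.816], [0.416, 0.702, -0.579]] [-0.259  0.427  0.534]
top 444.49571208200103 444.49571208200103 280.4767023047891 206.37610946059883 [[0.019, -1.0, 0.022], [-0.989, -0.022, -0.147], [0.147, -0.019, -0.989]] [0.292 0.527 0.881]
wrist 325.19226210127806 325.19226210127806 277.04301186946975 209.78975486562607 [[0.429, 0.904, -0.003], [0.867, -0.41, 0.282], [0.254, -0.123, -0.959]] [-0.625 -0.037  0.381]
```

View pics/scene0.png

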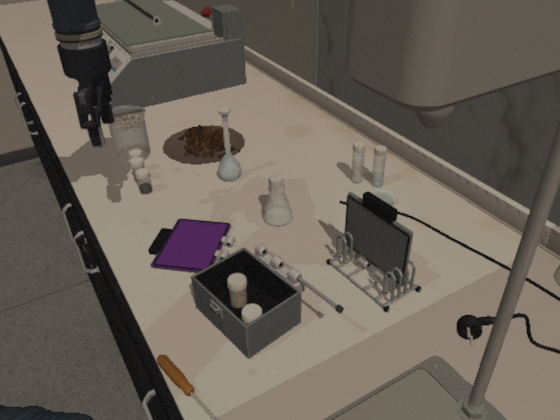

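View pics/top0.png

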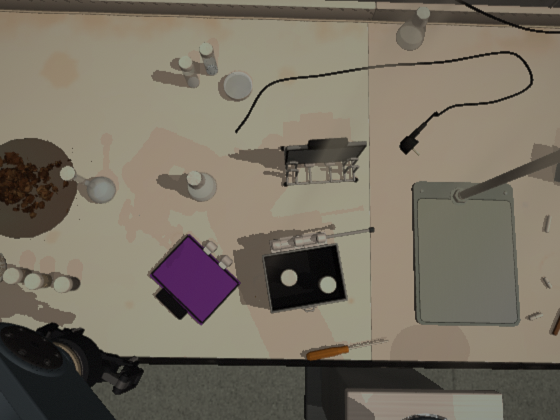

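View pics/wrist0.png

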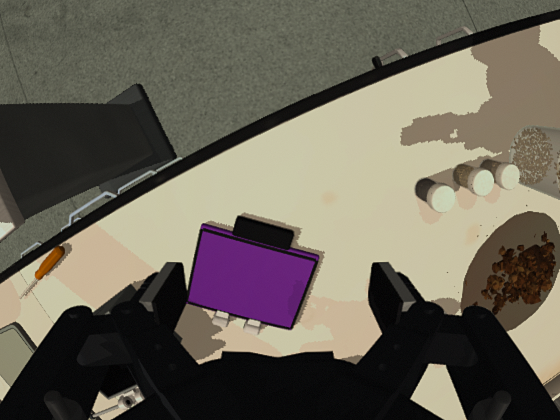

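Candidates for the lid: the grey lid standing in the rack (scene (377,230), top (322,152)), and the purple look-alike flat on the bench (scene (193,245), top (195,280)). I choose the grey one and check it in a close crop.

```bash
cat > h.py <<'E'
import numpy as np,cv2,pickle
def load(n): return pickle.load(open(f"pics/{n}.pkl","rb"))
def grab(name,tag):
    from station import manip
    d=manip.snapshot(name); pickle.dump(d,open(f"pics/{tag}.pkl","wb"))
    cv2.imwrite(f"pics/{tag}.png",d["frame"][:,:,::-1]); return d
def rays(d,uv,fish=False):
    uv=np.atleast_2d(np.asarray(uv,float))
    a=np.c_[(uv[:,0]-d["cx"])/d["fx"],(uv[:,1]-d["cy"])/d["fy"]]
    if fish:
        th=np.linalg.norm(a,axis=1); k=np.where(th>1e-9,np.sin(th)/np.maximum(th,1e-9),1)
        return np.c_[a*k[:,None],np.cos(th)]
    return np.c_[a,np.ones(len(a))]
def cloud(d,fish=False):
    h,w=d["depth"].shape
    uu,vv=np.meshgrid(np.arange(w),np.arange(h)); r=rays(d,np.c_[uu.ravel(),vv.ravel()],fish)
    X=r/r[:,2:3]*d["depth"].ravel()[:,None]
    R=np.array(d["R"]);t=np.array(d["t"])
    P=(X-t)@R; P[d["depth"].ravel()<=0]=np.nan
    return P.reshape(h,w,3)
def proj(d,P,fish=False):
    R=np.array(d["R"]);t=np.array(d["t"]); c=np.atleast_2d(P)@R.T+t
    if fish:
        rho=np.linalg.norm(c[:,:2],axis=1); th=np.arctan2(rho,c[:,2])
        a=c[:,:2]/np.maximum(rho,1e-9)[:,None]*th[:,None]
    else: a=c[:,:2]/c[:,2:]
    return np.c_[a[:,0]*d["fx"]+d["cx"],a[:,1]*d["fy"]+d["cy"]]
def crop(tag,x0,y0,x1,y1,k,out):
    im=cv2.imread(f"pics/{tag}.png")[y0:y1,x0:x1]
    cv2.imwrite(f"pics/{out}.png",cv2.resize(im,None,fx=k,fy=k,interpolation=cv2.INTER_CUBIC))
E
python3 - <<'E'
from h import *
crop("scene0",320,180,430,310,4,"c1"); crop("top0",220,120,390,320,3,"c2")
s=load("scene0");t=load("top0");C=cloud(s);T=cloud(t)
for n,P in(("s",C),("t",T)):
  for lo,hi,nm in((0.148,.175,"bar?"),(.12,.15,"panel")):
    m=(P[...,2]>lo)&(P[...,2]<hi)&(P[...,0]>.5)&(P[...,0]<.8)&(abs(P[...,1])<.3)
    v,u=np.nonzero(m); print(n,nm,m.sum(),u.min() if len(u) else 0,u.max() if len(u) else 0, P[m].min(0) if m.any() else'',P[m].max(0) if m.any() else '')
for uv in [(265,258),(345,250),(272,240),(322,236),(325,140),(285,155),(365,155)]:
    print(uv,T[uv[1],uv[0]].round(4))
E
```

```text
s bar? 893 349 504 [ 0.54389157 -0.08758084  0.14800602] [0.62938196 0.29160398 0.17482767]
s panel 1245 347 499 [ 0.54226254 -0.08786373  0.12007686] [0.63253918 0.29536218 0.14998175]
t bar? 588 287 496 [ 0.54486072 -0.07794784  0.14801033] [0.62998289 0.29513443 0.1744559 ]
t panel 463 286 489 [ 0.5448371  -0.08050718  0.12000374] [0.63060422 0.29684731 0.14994612]
(265, 258) [0.4153 0.3326 0.009 ]
(345, 250) [ 0.4358  0.1633 -0.0018]
(272, 240) [0.4487 0.3189 0.0703]
(322, 236) [0.4567 0.2232 0.0923]
(325, 140) [0.6233 0.2276 0.1706]
(285, 155) [0.6157 0.2969 0.0893]
(365, 155) [0.643  0.1199 0.0038]
```

View pics/c1.png

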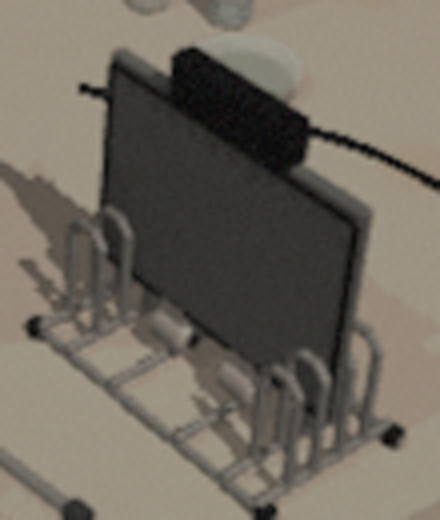

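View pics/c2.png

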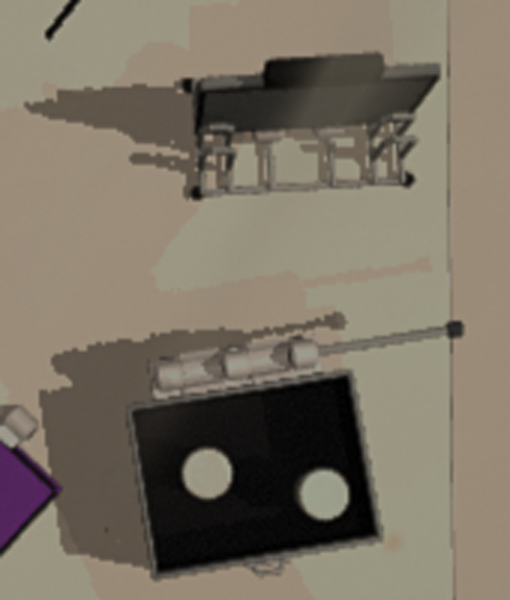

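Run:
```python
from h import *
s=load("scene0");t=load("top0");C=cloud(s);T=cloud(t)
# gasket face panel, scene: pixels
m=np.zeros(C.shape[:2],np.uint8); cv2.fillPoly(m,[np.array([[350,203],[405,240],[403,258],[356,232]])],1)
P=C[m>0];P=P[~np.isnan(P).any(1)]
for i in range(3):
    c=np.median(P,0); c=P.mean(0);n=np.linalg.svd(P-c)[2][2]; r=(P-c)@n; P=P[abs(r)<2.5*r.std()]
n*=-np.sign(n[0]);print("gasket face c",c.round(4),"n",n.round(4),"std",r.std(),"yaw",np.degrees(np.arctan2(-n[1],-n[0])))
for nm,P in(("s",C),("t",T)):
    m=(P[...,2]>.162)&(P[...,0]>.58)&(P[...,0]<.66)&(P[...,1]<.28)&(P[...,1]>.15)
    Q=P[m]; print(nm,len(Q),np.percentile(Q,[2,50,98],axis=0).round(4).tolist())
    if nm=="t":
        Q=Q[Q[:,2]>.167]; print(len(Q),cv2.minAreaRect((Q[:,:2]*1000).astype(np.float32)))
# box rim
for nm,P in(("s",C),("t",T)):
    m=(P[...,2]>.074)&(P[...,2]<.081)&(P[...,0]>.27)&(P[...,0]<.5)&(P[...,1]<.35)&(P[...,1]>.1)
    Q=P[m]; print(nm,len(Q),cv2.minAreaRect((Q[:,:2]*1000).astype(np.float32)))
    m=(P[...,2]>.083)&(P[...,2]<.1)&(P[...,0]>.3)&(P[...,0]<.5)&(P[...,1]<.35)&(P[...,1]>.1)
    Q=P[m]; print(nm,len(Q),cv2.minAreaRect((Q[:,:2]*1000).astype(np.float32)),np.median(Q,0))
```

```text
gasket face c [0.617  0.2154 0.1085] n [-0.9961 -0.0876 -0.0072] std 0.0008513067157495317 yaw 5.02499553432335
s 313 [[0.6106, 0.1837, 0.1626], [0.6168, 0.2154, 0.169], [0.6276, 0.2523, 0.1716]]
t 325 [[0.6118, 0.1882, 0.1634], [0.6191, 0.2223, 0.1699], [0.6285, 0.2565, 0.1727]]
285 ((620.2530517578125, 222.40054321289062), (14.103257179260254, 71.29175567626953), 5.002930641174316)
s 1079 ((397.0241394042969, 219.35317993164062), (140.7368927001953, 225.17449951171875), 10.147153854370117)
s 433 ((453.8065490722656, 216.91940307617188), (17.319744110107422, 201.18814086914062), 10.10956859588623) [0.45156726 0.22074388 0.08638794]
t 844 ((394.7492980957031, 236.68344116210938), (139.05712890625, 192.93325805664062), 10.364522933959961)
t 384 ((454.81182861328125, 220.79083251953125), (18.21204376220703, 201.93385314941406), 10.368390083312988) [0.45277237 0.2286407  0.0877096 ]
```

Emit:
{"op": "drive_tool", "data": {
  "deltas": [0, 2, -5, 8, 0, 5, -9, 16, 0, 10, -9, 24, 0, 15, -9, 32, 0, 18, -9, 40, 0, 18, -9, 48, 0, 18, -9, 56, 0, 18, -9, 64]
}}

```text
t: 0.95
tcp_pos: [0.3454, 0.7267, 0.3186]
tool_rot: [0.706, 0.709, -0.002, 0.0]
force: [0.6, 0.4, 0.9]
finger_gap: 0.998
```

Scene crop: the grey lid's thin-black-outlined (gasket) face looks towards -x (the robot), which is already the right way round for the box. The flask at top (200,185), 104 mm high, is passed well above.

Emit:
{"op": "drive_tool", "data": {
  "deltas": [-4, 2, 0, 0, -8, 4.5, 0, 0, -12, 6.5, 0, 0, -16, 9, 0, 0, -20, 11, 0, 0, -24, 13, 0, 0, -28, 15, 0, -1, -32, 17.5, 0, -2, -36, 20, 0, -3, -40, 22, 0, -4, -44, 24.5, 0, -5, -46, 27, 0, -5]
}}

```text
t: 2.15
tcp_pos: [0.618, 0.2644, 0.3192]
tool_rot: [0.675, 0.738, -0.003, 0.0]
force: [0.3, 0.2, -0.4]
finger_gap: 0.998
```

Run:
```python
from h import *
from station import manip
d=grab("wrist","w1"); s=manip.sense(); print(s["tcp_pos"],s["tool_rot"],s["t"],s["force"])
```

```text
[0.62276176 0.26145191 0.31891242] [ 0.67628565  0.73663193 -0.00183184  0.00278537] 2.2 [ 3.6484899  -1.79137184 -0.20515425]
```

View pics/w1.png

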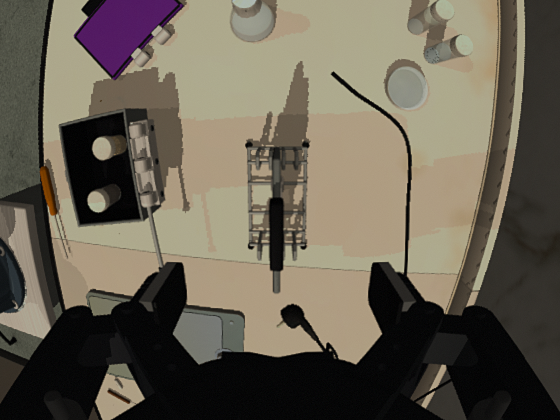

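The wrist view shows the lid edge-on with the bar at (276,233), the rack around it, and the box hinge at (143,160) to the left. Now I measure from this view.

Run:
```python
from h import *
d=load("w1");W=cloud(d,True)
P=W
m=(P[...,2]>.160)&(P[...,2]<.19)&(P[...,0]>.58)&(P[...,0]<.66)&(P[...,1]<.29)&(P[...,1]>.15)
Q=P[m];v,u=np.nonzero(m);print(len(Q),u.min(),u.max(),v.min(),v.max(),np.percentile(Q,[2,50,98],axis=0).round(4).tolist());print(cv2.minAreaRect((Q[:,:2]*1000).astype(np.float32)))
m=(P[...,2]>.13)&(P[...,2]<.15)&(P[...,0]>.58)&(P[...,0]<.66)&(P[...,1]<.31)&(P[...,1]>.13)
Q=P[m];print("panel",len(Q),np.percentile(Q,[2,50,98],axis=0).round(4).tolist());print(cv2.minAreaRect((Q[:,:2]*1000).astype(np.float32)))
m=(P[...,2]>.074)&(P[...,2]<.081)&(P[...,0]>.27)&(P[...,0]<.5)&(P[...,1]<.35)&(P[...,1]>.1)
Q=P[m];print("rim",len(Q),cv2.minAreaRect((Q[:,:2]*1000).astype(np.float32)))
m=(P[...,2]>.085)&(P[...,2]<.1)&(P[...,0]>.3)&(P[...,0]<.5)&(P[...,1]<.35)&(P[...,1]>.17)
Q=P[m];v,u=np.nonzero(m);print("kn",len(Q),cv2.minAreaRect((Q[:,:2]*1000).astype(np.float32)),np.percentile(Q[:,2],[50,90,98]),u.min(),u.max(),v.min(),v.max())
crop("w1",50,90,220,260,4,"c3")
im=cv2.imread("pics/w1.png")
```

```text
983 270 283 199 271 [[0.6124, 0.1883, 0.1656], [0.6201, 0.2259, 0.1714], [0.628, 0.2577, 0.1729]]
((620.5928955078125, 221.98045349121094), (12.915103912353516, 72.55045318603516), 4.899999618530273)
panel 174 [[0.6105, 0.1521, 0.1338], [0.6164, 0.2728, 0.1493], [0.6288, 0.2962, 0.15]]
((620.1195678710938, 222.527099609375), (8.964468002319336, 148.0631103515625), 4.7468581199646)
rim 1955 ((390.02740478515625, 257.32421875), (140.1107635498047, 150.21640014648438), 10.530890464782715)
kn 659 ((450.68463134765625, 245.10780334472656), (16.701133728027344, 151.86656188964844), 10.50024700164795) [0.09011175 0.09257787 0.0934554 ] 129 156 123 239
```

View pics/c3.png

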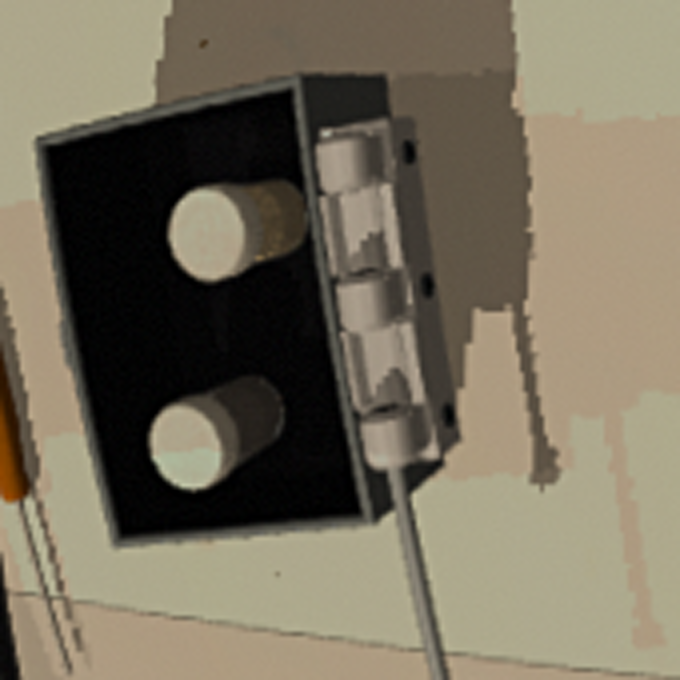

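```bash
cat >> h.py <<'E'
def state():
    from station import manip
    from scipy.spatial.transform import Rotation as Ro
    s=manip.sense(); R=Ro.from_quat(s["tool_rot"]).as_matrix(); p=np.array(s["tcp_pos"])
    return s,p,R
def delta(target,yaw_deg):
    "target TCP pos; wanted world yaw of tool y axis"
    s,p,R=state(); cur=np.degrees(np.arctan2(R[1,1],R[0,1]))
    print("t",round(s["t"],2),"tcp",p.round(4),"yaw",cur.round(2),"zaxis",R[:,2].round(4),"F",np.round(s["force"],2),"M",np.round(s["ft_torque"],2),"gap",round(s["finger_gap"],4))
    print("delta cm",(R.T@(np.array(target)-p)*100).round(2),"turn",round(cur-yaw_deg,2))
E
python3 - <<'E'
from h import *
delta((.6206,.2220,.1395),4.9)
E
```

```text
t 2.2 tcp [0.6228 0.2615 0.3189] yaw 4.89 zaxis [ 0.0016 -0.0065 -1.    ] F [ 3.65 -1.79 -0.21] M [-0.02 -0.17 -0.06] gap 1.0016
delta cm [-3.79 -0.57 17.97] turn -0.01
```

Emit:
{"op": "drive_tool", "data": {
  "deltas": [-2, -0.3, 1, 0, -3.8, -0.6, 4, 0, -3.8, -0.6, 7, 0, -3.8, -0.6, 10, 0, -3.8, -0.6, 12, 0, -3.8, -0.6, 12, 0, -3.8, -0.6, 12, 0],
  "hand": 5
}}

```text
t: 2.9
tcp_pos: [0.6202, 0.2225, 0.1991]
tool_rot: [0.676, 0.737, -0.002, 0.003]
force: [0.5, 0.0, 0.6]
finger_gap: 0.586
```

Run:
```python
from h import *
d=grab("wrist","w2");delta((.6206,.2220,.1395),4.9)
W=cloud(d,True);P=W
m=(P[...,2]>.160)&(P[...,2]<.19)&(P[...,0]>.58)&(P[...,0]<.66)&(P[...,1]<.29)&(P[...,1]>.15)
Q=P[m];print(len(Q),np.percentile(Q,[2,50,98],axis=0).round(4).tolist());print(cv2.minAreaRect((Q[:,:2]*1000).astype(np.float32)))
```

```text
t 2.95 tcp [0.6209 0.2227 0.2002] yaw 4.91 zaxis [ 0.0033 -0.0062 -1.    ] F [-0.22 -0.93 -0.09] M [-0.03 -0.02 -0.05] gap 0.5881
delta cm [-0.03 -0.06  6.07] turn 0.01
2766 [[0.6118, 0.1893, 0.1663], [0.6197, 0.2279, 0.1714], [0.6278, 0.2576, 0.1727]]
((620.08935546875, 222.3914794921875), (13.824653625488281, 71.98749542236328), 5.023406982421875)
```

View pics/w2.png

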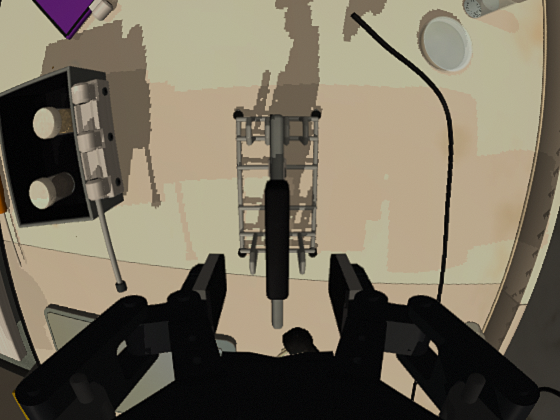

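The bar is at (278,240), midway between the open fingers (212 and 345). Down and grip.

Emit:
{"op": "drive_tool", "data": {
  "deltas": [0, -0.1, 3, 0, 0, -0.1, 5, 0, 0, -0.1, 6.1, 0, 0, -0.1, 6.1, 0]
}}

```text
t: 3.35
tcp_pos: [0.6198, 0.2223, 0.1388]
tool_rot: [0.676, 0.737, -0.002, 0.003]
force: [0.6, -0.1, 0.3]
finger_gap: 0.581
```

Emit:
{"op": "drive_tool", "data": {
  "deltas": [0, 0, 0, 0, 0, 0, 0, 0, 0, 0, 0, 0, 0, 0, 0, 0, 0, 0, 0, 0, 0, 0, 0, 0, 0, 0, 0, 0, 0, 0, 0, 0],
  "hand": 0,
  "squeeze": 60
}}

```text
t: 4.15
tcp_pos: [0.6212, 0.2225, 0.1401]
tool_rot: [0.676, 0.737, -0.0, 0.004]
force: [1.3, 0.8, 5.5]
finger_gap: 0.156
```

Run:
```python
from h import *
d=grab("scene","s2");delta((.6206,.2220,.2595),4.9)
crop("s2",300,150,450,310,3.5,"c4")
```

```text
t 4.2 tcp [0.6212 0.2225 0.1402] yaw 4.92 zaxis [ 0.0059 -0.0058 -1.    ] F [0.14 0.22 5.89] M [ 0.   -0.28  0.02] gap 0.1501
delta cm [ -0.12  -0.   -11.93] turn 0.02
```

View pics/c4.png

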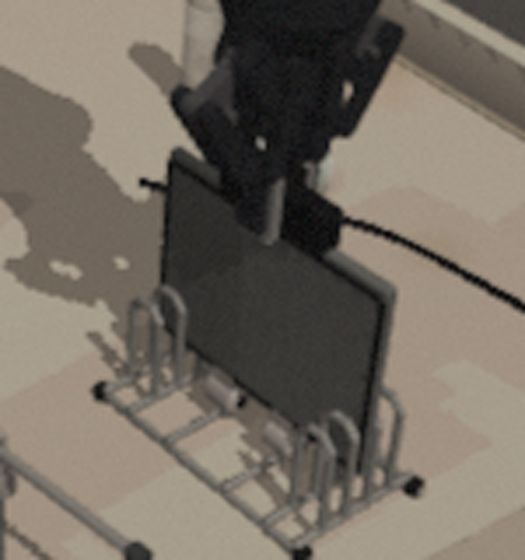

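Emit:
{"op": "drive_tool", "data": {
  "deltas": [0, 0, -1, 0, 0, 0, -2.5, 0, 0, 0, -4.5, 0, 0, 0, -7, 0, 0, 0, -9.5, 0, 0, 0, -12, 0, 0, 0, -14, 0, 0, 0, -15, 0, 0, 0, -15, 0, 0, 0, -15, 0]
}}

```text
t: 5.2
tcp_pos: [0.6196, 0.2232, 0.2893]
tool_rot: [0.676, 0.737, -0.001, 0.003]
force: [0.0, -0.0, -2.3]
finger_gap: 0.154
```

Run:
```python
from h import *
d=grab("scene","s3");w=grab("wrist","w3");delta((.6206,.2220,.2895),4.9)
```

```text
t 5.3 tcp [0.6193 0.2231 0.2885] yaw 4.92 zaxis [ 0.0024 -0.0064 -1.    ] F [ 0.23  0.27 -1.86] M [0.   0.   0.03] gap 0.1528
delta cm [-0.12  0.12 -0.1 ] turn 0.02
```

View pics/s3.png

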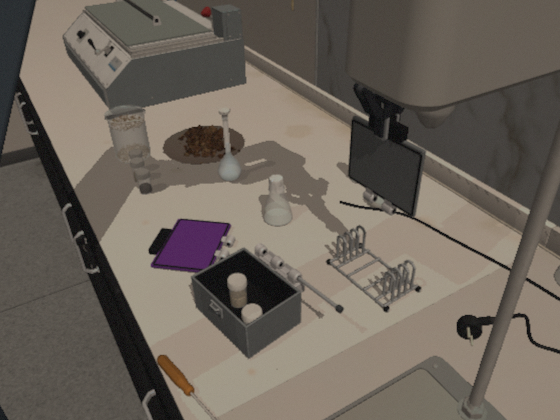

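View pics/w3.png

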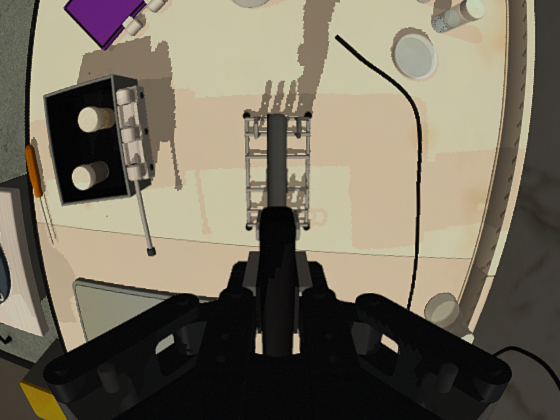

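Lid hangs upright, clear of the rack (scene (385,165)), with its gasket face still to the robot and its knuckles at (370,195) and (390,207). Next I refine the jamb pose and the lid-in-hand pose.

Run:
```python
from h import *
from scipy.optimize import least_squares
views=[("w1",1),("w2",1),("w3",1),("top0",0),("scene0",0)]
for n,f in views:
    d=load(n);P=cloud(d,bool(f)).reshape(-1,3)
    P=P[(P[:,2]>.06)&(P[:,2]<.1)&(P[:,0]>.25)&(P[:,0]<.52)&(P[:,1]>.13)&(P[:,1]<.38)]
    yaw=np.radians(10.4);o=np.array([.4451,.2675])
    # knuckle points: cylinder radius 9 about axis (x0,z0,yaw), restrict
    def loc(P,x0,y0,yaw):
        c,s=np.cos(yaw),np.sin(yaw);q=P[:,:2]-[x0,y0];return np.c_[q@[c,s],q@[-s,c],P[:,2]]
    x0,y0=o
    for it in range(4):
        L=loc(P,x0,y0,yaw)
        k=(abs(L[:,0])<.008)&(L[:,2]>.084)&(abs(L[:,1])<.056)
        K=P[k]
        def res(p):
            l=loc(K,p[0],y0,p[2]);return np.hypot(l[:,0],l[:,2]-p[1])-.009
        r=least_squares(res,[x0,.082,yaw],loss="soft_l1",f_scale=.001,x_scale=[.01,.01,.1]);x0,z0,yaw=r.x
        # y by edge of knuckles: mean of y over symmetric window and box sides
        L=loc(P,x0,y0,yaw);k=(abs(L[:,0])<.008)&(L[:,2]>.0855)&(abs(L[:,1])<.075)
    h,e=np.histogram(L[k][:,1],np.arange(-.07,.071,.002))
    # rim
    b=(L[:,2]>.0745)&(L[:,2]<.081)&(L[:,0]<-.012)&(L[:,0]>-.14)&(abs(L[:,1])<.09)
    B=L[b]
    print(n,len(K),"x0 %.4f z0 %.4f yaw %.2f"%(x0,z0,np.degrees(yaw)),"at y0",y0,"rim y",np.percentile(B[:,1],[1,99]).round(4),"rim x",np.percentile(B[:,0],[1,99]).round(4))
    print(h.tolist())
```

```text
w1 491 x0 0.4454 z0 0.0831 yaw 10.31 at y0 0.2675 rim y [-0.0747  0.0744] rim x [-0.125  -0.0127]
[3, 3, 4, 4, 2, 3, 3, 4, 3, 18, 14, 19, 15, 20, 14, 17, 20, 18, 0, 0, 0, 0, 0, 0, 0, 0, 0, 0, 0, 0, 8, 15, 17, 17, 17, 18, 18, 15, 20, 11, 0, 0, 0, 0, 0, 0, 0, 0, 0, 0, 0, 0, 13, 19, 18, 19, 19, 18, 18, 18, 15, 8, 0, 0, 0, 0, 0, 0, 0, 0]
w2 857 x0 0.4452 z0 0.0831 yaw 10.26 at y0 0.2675 rim y [-0.0747  0.0742] rim x [-0.1247 -0.0126]
[8, 9, 9, 9, 7, 8, 8, 6, 17, 25, 29, 31, 27, 32, 30, 30, 34, 25, 0, 0, 0, 0, 0, 0, 0, 0, 0, 0, 0, 0, 17, 32, 29, 33, 29, 31, 30, 31, 30, 15, 0, 0, 0, 0, 0, 0, 0, 0, 0, 0, 0, 0, 24, 36, 29, 31, 31, 30, 34, 31, 24, 8, 0, 0, 0, 0, 0, 0, 0, 0]
w3 586 x0 0.4454 z0 0.0832 yaw 10.04 at y0 0.2675 rim y [-0.0748  0.074 ] rim x [-0.1254 -0.0125]
[7, 4, 3, 6, 3, 5, 7, 3, 8, 19, 17, 23, 21, 21, 20, 22, 22, 12, 0, 0, 0, 0, 0, 0, 0, 0, 0, 0, 0, 0, 11, 21, 22, 21, 21, 22, 21, 22, 19, 11, 0, 0, 0, 0, 0, 0, 0, 0, 0, 0, 0, 0, 13, 21, 23, 21, 24, 18, 24, 21, 18, 6, 0, 0, 0, 0, 0, 0, 0, 0]
top0 229 x0 0.4466 z0 0.0818 yaw 10.49 at y0 0.2675 rim y [-0.074   0.0754] rim x [-0.1257 -0.0125]
[1, 0, 2, 2, 0, 0, 0, 0, 2, 7, 7, 9, 7, 8, 7, 9, 8, 5, 0, 0, 0, 0, 0, 0, 0, 0, 0, 0, 0, 0, 2, 7, 8, 8, 9, 8, 9, 9, 8, 7, 0, 0, 0, 0, 0, 0, 0, 0, 0, 0, 0, 0, 1, 8, 8, 9, 8, 8, 9, 8, 9, 5, 0, 0, 0, 0, 0, 0, 0, 0]
scene0 232 x0 0.4455 z0 0.0812 yaw 10.38 at y0 0.2675 rim y [-0.0779  0.0722] rim x [-0.1262 -0.0123]
[0, 1, 0, 0, 1, 0, 1, 7, 15, 10, 5, 7, 13, 6, 6, 6, 2, 0, 0, 0, 0, 0, 0, 0, 0, 0, 0, 0, 1, 7, 12, 9, 7, 10, 5, 8, 7, 3, 0, 0, 0, 0, 0, 0, 0, 0, 0, 0, 0, 0, 2, 8, 12, 8, 6, 6, 9, 7, 5, 3, 0, 0, 0, 0, 0, 0, 0, 0, 0, 0]
```

```bash
cat > lidfit.py <<'E'
from h import *
from scipy.optimize import least_squares
def lidfit(tag_s,tag_w,g,yawd):
    """g: expected lid_grip, yawd expected yaw. prints estimates"""
    yaw=np.radians(yawd);c,s=np.cos(yaw),np.sin(yaw)
    Rl=np.array([[c,-s,0],[s,c,0],[0,0,1.]])
    if tag_w:
        P=cloud(load(tag_w),True).reshape(-1,3);L=(P-g)@Rl
        k=(abs(L[:,0])<.02)&(abs(L[:,1])<.09)&(L[:,2]>.004)&(L[:,2]<.018)&(L[:,1]>.014)
        B=L[k];print("wrist bar n",len(B),"x",np.percentile(B[:,0],[2,50,98]).round(4),"y",np.percentile(B[:,1],[2,50,98]).round(4),"z",np.percentile(B[:,2],[5,50,95]).round(4))
        T=B[B[:,2]>np.median(B[:,2])-.003]
        print("  top rect",cv2.minAreaRect((T[:,:2]*1000).astype(np.float32)))
        k=(abs(L[:,0])<.012)&(L[:,1]>.04)&(L[:,1]<.09)&(L[:,2]>-.04)&(L[:,2]<-.0)
        B=L[k]; 
        if len(B): print("  panel top",len(B),"x",np.percentile(B[:,0],[2,50,98]).round(4),"y",np.percentile(B[:,1],[2,50,98]).round(4),"z",np.percentile(B[:,2],[5,50,95]).round(4))
    if tag_s:
        P=cloud(load(tag_s)).reshape(-1,3);L=(P-g)@Rl
        k=(abs(L[:,0]+.004)<.009)&(abs(L[:,1])<.068)&(L[:,2]<-.03)&(L[:,2]>-.122)
        B=L[k]
        for i in range(3):
            A=np.c_[np.ones(len(B)),B[:,1],B[:,2]+.074];p,*_=np.linalg.lstsq(A,B[:,0],rcond=None);r=B[:,0]-A@p;B=B[abs(r)<2.5*r.std()]
        print("scene face x=%.4f dyaw=%.2fdeg lean dx/dz=%.4f std %.4f n %d"%(p[0],np.degrees(-p[1]),p[2],r.std(),len(B)))
        k=(abs(L[:,0]+.004)<.01)&(abs(L[:,1])<.1)&(L[:,2]<-.03)&(L[:,2]>-.115);B=L[k]
        zz=B[:,2]
        for lo,hi in((-.05,-.03),(-.08,-.05),(-.115,-.08)):
            q=B[(zz>lo)&(zz<hi)];print("  edges y",lo,np.percentile(q[:,1],[0.5,99.5]).round(4))
        k=(abs(L[:,0])<.02)&(abs(L[:,1])<.05)&(L[:,2]<-.131)&(L[:,2]>-.155);K=L[k]
        if len(K)>20:
            r=least_squares(lambda q:np.hypot(K[:,0]-q[0],K[:,2]-q[1])-.009,[0,-.139],loss="soft_l1",f_scale=.001)
            print("scene knuckle axis x,z",r.x.round(4),len(K)); h,e=np.histogram(K[:,1],np.arange(-.044,.045,.002));print("  ",h.tolist())
E
python3 - <<'E'
from lidfit import *
s,p,R=state()
print(R[:,2])
lidfit("s3","w3",np.array([.6190,.2230,.3085]),4.92)
E
```

```text
[ 0.00239634 -0.00641295 -0.99997657]
wrist bar n 2009 x [-0.0063  0.0001  0.0066] y [0.0146 0.0264 0.0358] z [0.0079 0.011  0.0122]
  top rect ((0.2629842758178711, 24.994861602783203), (21.94302749633789, 14.000658988952637), 89.52108764648438)
  panel top 1569 x [-0.0041 -0.0003  0.0039] y [0.0408 0.0576 0.0737] z [-0.0127 -0.01   -0.0088]
scene face x=-0.0033 dyaw=0.04deg lean dx/dz=-0.0007 std 0.0008 n 3114
  edges y -0.05 [-0.0781  0.0712]
  edges y -0.08 [-0.0778  0.0714]
  edges y -0.115 [-0.0779  0.0716]
scene knuckle axis x,z [ 0.0009 -0.1406] 238
   [0, 0, 0, 15, 24, 16, 10, 6, 10, 8, 7, 9, 9, 8, 2, 0, 0, 0, 0, 0, 0, 0, 0, 0, 0, 6, 34, 14, 7, 8, 8, 6, 9, 6, 9, 5, 2, 0, 0, 0, 0, 0, 0, 0]
```

Run:
```python
from h import *
delta((.4453,.2673,.289),10.25)
```

```text
t 5.3 tcp [0.6193 0.2231 0.2885] yaw 4.92 zaxis [ 0.0024 -0.0064 -1.    ] F [ 0.23  0.27 -1.86] M [0.   0.   0.03] gap 0.1528
delta cm [  5.89 -16.96  -0.12] turn -5.33
```

Emit:
{"op": "drive_tool", "data": {
  "deltas": [0.5, -1.5, 0, -0.5, 1.2, -3.5, 0, -1, 1.9, -5.5, 0, -1.7, 2.6, -7.5, 0, -2.4, 3.3, -9.5, 0, -3, 4, -11.5, 0, -3.6, 4.6, -13.5, 0, -4.2, 5.3, -15, 0, -4.8, 5.7, -16.4, -0.1, -5.3, 5.9, -17, -0.1, -5.3, 5.9, -17, -0.1, -5.3]
}}

```text
t: 6.4
tcp_pos: [0.4443, 0.2675, 0.2888]
tool_rot: [0.641, 0.767, -0.002, 0.003]
force: [0.9, 0.6, -1.4]
finger_gap: 0.153
```

Run:
```python
from h import *
delta((.4453,.2673,.235),10.25)
```

```text
t 6.4 tcp [0.4443 0.2675 0.2888] yaw 10.26 zaxis [ 0.0023 -0.0065 -1.    ] F [ 0.92  0.63 -1.41] M [-0.03  0.03  0.03] gap 0.1533
delta cm [-0.    0.08  5.38] turn 0.01
```

Emit:
{"op": "drive_tool", "data": {
  "deltas": [0, 0, 1, 0, 0, 0.1, 2.5, 0, 0, 0.1, 4, 0, 0, 0.1, 5, 0, 0, 0.1, 5.4, 0, 0, 0.1, 5.4, 0, 0, 0.1, 5.4, 0]
}}

```text
t: 7.1
tcp_pos: [0.446, 0.2675, 0.235]
tool_rot: [0.641, 0.767, -0.001, 0.003]
force: [0.4, -0.3, -1.1]
finger_gap: 0.154
```

Run:
```python
from lidfit import *
grab("scene","s4");grab("wrist","w4");grab("top","t4")
s,p,R=state(); delta((.4453,.2673,.2025),10.25)
g=p-R[:,2]*.0195
lidfit("s4","w4",g,10.25)
crop("s4",200,140,340,320,3.3,"c5")
# scene jamb
def jamb(n,f):
    d=load(n);P=cloud(d,f).reshape(-1,3);yaw=np.radians(10.3);c,s=np.cos(yaw),np.sin(yaw)
    q=P[:,:2]-[.4454,.2675];L=np.c_[q@[c,s],q@[-s,c],P[:,2]]
    k=(abs(L[:,0])<.009)&(L[:,2]>.084)&(L[:,2]<.0925)&(abs(L[:,1])<.07)
    h,e=np.histogram(L[k][:,1],np.arange(-.07,.071,.002));print(n,h.tolist())
    b=(L[:,2]>.0745)&(L[:,2]<.081)&(L[:,0]<-.012)&(L[:,0]>-.14)&(abs(L[:,1])<.09);B=L[b]
    if len(B): print("rim y",np.percentile(B[:,1],[1,99]).round(4),"x",np.percentile(B[:,0],[1,99]).round(4))
jamb("s4",False);jamb("w4",True)
```

```text
t 7.25 tcp [0.4459 0.2675 0.2354] yaw 10.25 zaxis [ 0.0039 -0.006  -1.    ] F [ 0.08  0.33 -1.9 ] M [ 0.02 -0.03 -0.01] gap 0.151
delta cm [ 0.01 -0.08  3.29] turn 0.0
wrist bar n 2010 x [-0.0064  0.      0.0065] y [0.0145 0.0263 0.0354] z [0.0077 0.0112 0.0124]
  top rect ((0.05907487869262695, 24.95394515991211), (21.926162719726562, 13.963531494140625), 88.78913879394531)
  panel top 1566 x [-0.0042 -0.0004  0.0038] y [0.0406 0.0574 0.0734] z [-0.0123 -0.0098 -0.0087]
scene face x=-0.0040 dyaw=0.09deg lean dx/dz=-0.0002 std 0.0007 n 2506
  edges y -0.05 [-0.0785  0.0717]
  edges y -0.08 [-0.0787  0.0711]
  edges y -0.115 [-0.079   0.0714]
scene knuckle axis x,z [ 0.0008 -0.1404] 218
   [0, 0, 0, 14, 30, 11, 8, 9, 6, 7, 7, 7, 6, 4, 4, 0, 0, 0, 0, 0, 0, 0, 0, 0, 1, 17, 25, 11, 7, 6, 7, 6, 8, 3, 6, 5, 3, 0, 0, 0, 0, 0, 0, 0]
s4 [3, 2, 2, 2, 0, 3, 4, 15, 15, 9, 5, 10, 10, 8, 10, 6, 0, 0, 0, 0, 0, 0, 0, 0, 0, 0, 0, 0, 1, 11, 17, 8, 8, 8, 9, 7, 10, 3, 1, 0, 0, 0, 0, 0, 0, 0, 0, 0, 0, 0, 3, 8, 14, 10, 9, 6, 7, 7, 9, 4, 0, 0, 0, 0, 0, 0, 0, 0, 0, 0]
rim y [-0.0781  0.0722] x [-0.1263 -0.0126]
w4 [0, 0, 0, 0, 0, 0, 0, 0, 0, 0, 0, 0, 0, 0, 0, 0, 0, 0, 0, 0, 0, 0, 0, 0, 0, 0, 0, 0, 0, 0, 0, 0, 0, 0, 0, 0, 0, 0, 0, 0, 0, 0, 0, 0, 0, 0, 0, 0, 0, 0, 0, 0, 0, 0, 0, 0, 0, 0, 0, 0, 0, 0, 0, 0, 0, 0, 0, 0, 0, 0]
rim y [-0.0747  0.075 ] x [-0.1252 -0.0122]
```

View pics/c5.png

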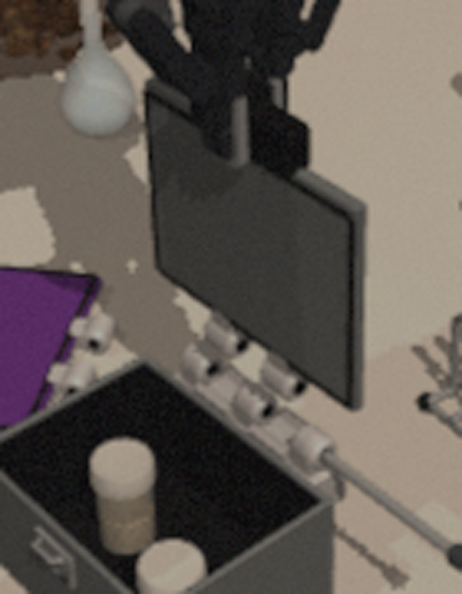

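View pics/w4.png

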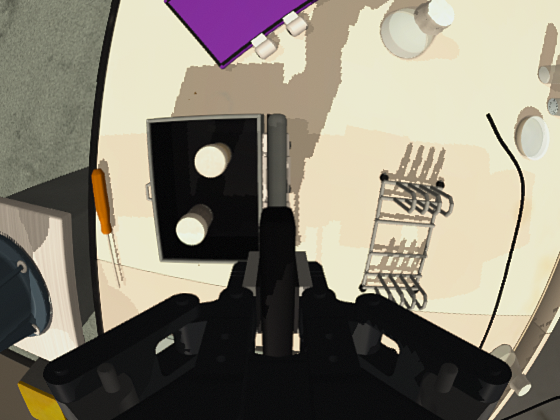

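Seen in the scene crop: lid knuckles just above the two gaps, at crop (228,335) and (282,378). The scene and wrist views both put the lid under 1 mm off: about 0.4 mm towards -y and 0.8 mm towards +x. I correct this and lower partway.

Emit:
{"op": "drive_tool", "data": {
  "deltas": [0.04, -0.08, 0.3, 0, 0.04, -0.08, 0.7, 0, 0.04, -0.08, 1.1, 0, 0.04, -0.08, 1.3, 0, 0.04, -0.08, 1.3, 0]
}}

```text
t: 7.75
tcp_pos: [0.4448, 0.2676, 0.2219]
tool_rot: [0.641, 0.767, -0.002, 0.003]
force: [-0.3, 0.6, -1.8]
finger_gap: 0.153
```

Run:
```python
from lidfit import *
grab("scene","s5");delta((.4451,.2677,.2025),10.25)
crop("s5",235,210,325,300,6,"c6")
```

```text
t 7.8 tcp [0.445  0.2677 0.2221] yaw 10.26 zaxis [ 0.0032 -0.0062 -1.    ] F [ 0.55 -0.36 -1.66] M [ 0.03  0.05 -0.01] gap 0.1542
delta cm [0.01 0.01 1.96] turn 0.01
```

View pics/c6.png

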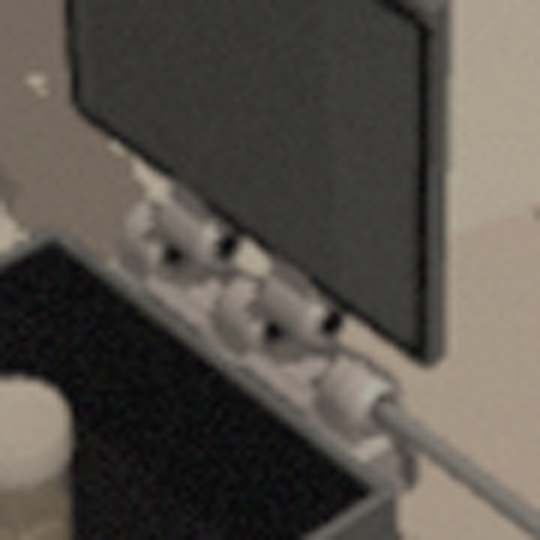

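The lid knuckles (crop (200,225) and (300,305)) sit over the gaps. I carry on gently.

Emit:
{"op": "drive_tool", "data": {
  "deltas": [0, 0, 0.2, 0, 0, 0, 0.4, 0, 0, 0, 0.6, 0, 0, 0, 0.8, 0, 0, 0, 0.8, 0]
}}

```text
t: 8.3
tcp_pos: [0.4448, 0.2675, 0.2138]
tool_rot: [0.641, 0.767, -0.002, 0.003]
force: [-0.9, 0.6, -1.6]
finger_gap: 0.154
```

Run:
```python
from lidfit import *
delta((.4451,.2677,.2025),10.25)
```

```text
t 8.3 tcp [0.4448 0.2675 0.2138] yaw 10.26 zaxis [ 0.0025 -0.0065 -1.    ] F [-0.86  0.61 -1.62] M [0.   0.04 0.04] gap 0.1538
delta cm [0.02 0.03 1.13] turn 0.01
```

Emit:
{"op": "drive_tool", "data": {
  "deltas": [0, 0, 0.2, 0, 0, 0, 0.4, 0, 0, 0, 0.6, 0, 0, 0, 0.7, 0, 0, 0, 0.7, 0]
}}

```text
t: 8.8
tcp_pos: [0.4447, 0.2674, 0.2066]
tool_rot: [0.641, 0.767, -0.002, 0.003]
force: [0.3, 0.1, -1.1]
finger_gap: 0.153
```

Run:
```python
from lidfit import *
grab("scene","s6");delta((.4451,.2677,.2025),10.25)
crop("s6",235,210,325,300,6,"c7")
```

```text
t 8.85 tcp [0.4448 0.2675 0.2067] yaw 10.26 zaxis [ 0.0024 -0.0065 -1.    ] F [-0.38  0.69 -2.02] M [ 0.01  0.02 -0.01] gap 0.1513
delta cm [0.02 0.03 0.42] turn 0.01
```

View pics/c7.png

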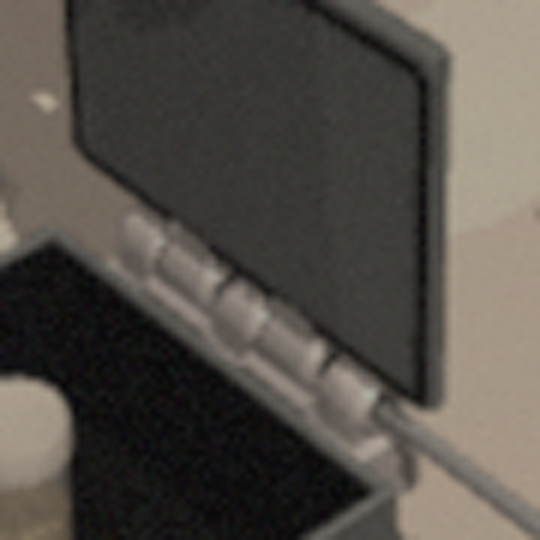

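Emit:
{"op": "drive_tool", "data": {
  "deltas": [0, 0.02, 0.1, 0, 0, 0.02, 0.2, 0, 0, 0.02, 0.3, 0, 0, 0.02, 0.3, 0, 0, 0.02, 0.3, 0]
}}

```text
t: 9.35
tcp_pos: [0.4452, 0.2676, 0.2037]
tool_rot: [0.641, 0.767, -0.002, 0.003]
force: [-0.2, 0.0, -0.9]
finger_gap: 0.152
```

Run:
```python
from lidfit import *
delta((.4451,.2677,.2025),10.25)
```

```text
t 9.35 tcp [0.4452 0.2676 0.2037] yaw 10.26 zaxis [ 0.0029 -0.0064 -1.    ] F [-0.2   0.01 -0.94] M [ 0.03 -0.12 -0.02] gap 0.152
delta cm [ 0.02 -0.01  0.12] turn 0.01
```

Emit:
{"op": "drive_tool", "data": {
  "deltas": [0, 0, 0.05, 0, 0, 0, 0.1, 0, 0, 0, 0.1, 0, 0, 0, 0.1, 0]
}}

```text
t: 9.75
tcp_pos: [0.4455, 0.2676, 0.2029]
tool_rot: [0.641, 0.767, -0.001, 0.003]
force: [1.0, 0.1, -1.1]
finger_gap: 0.158
```

Run:
```python
from lidfit import *
delta((.4451,.2677,.2025),10.25)
```

```text
t 9.75 tcp [0.4455 0.2676 0.2029] yaw 10.26 zaxis [ 0.0036 -0.0061 -1.    ] F [ 1.02  0.06 -1.09] M [ 0.02 -0.18  0.05] gap 0.1578
delta cm [ 0.01 -0.04  0.04] turn 0.01
```

Emit:
{"op": "drive_tool", "data": {
  "deltas": [0, 0, 0.05, 0, 0, 0, 0.1, 0, 0, 0, 0.1, 0, 0, 0, 0.1, 0]
}}

```text
t: 10.15
tcp_pos: [0.4458, 0.2677, 0.2028]
tool_rot: [0.641, 0.768, -0.001, 0.004]
force: [-1.0, 0.3, 4.9]
finger_gap: 0.153
```

Run:
```python
from lidfit import *
delta((.4451,.2677,.2025),10.25)
```

```text
t 10.15 tcp [0.4458 0.2677 0.2028] yaw 10.26 zaxis [ 0.0045 -0.0059 -1.    ] F [-0.96  0.28  4.91] M [-0.07  0.18 -0.02] gap 0.1533
delta cm [ 0.01 -0.07  0.03] turn 0.01
```

The downward force has risen to about 6.5 N at TCP z 0.2028. That is the predicted seated height: axis about 82.3 mm. Checking by camera.

Run:
```python
from lidfit import *
grab("scene","s7");grab("wrist","w7")
s,p,R=state(); delta((.4451,.2677,.2025),10.25)
g=p-R[:,2]*.0195
lidfit("s7","w7",g,10.25)
P=cloud(load("s7")).reshape(-1,3);yaw=np.radians(10.3);c,sn=np.cos(yaw),np.sin(yaw)
q=P[:,:2]-[.4454,.2675];L=np.c_[q@[c,sn],q@[-sn,c],P[:,2]]
b=(L[:,2]>.0745)&(L[:,2]<.081)&(L[:,0]<-.012)&(L[:,0]>-.14)&(abs(L[:,1])<.09);B=L[b];print("rim y",np.percentile(B[:,1],[1,99]).round(4))
# knuckle axis x,z by y-interval, scene
for nm,lo,hi in(("jamb-",-.054,-.041),("lid-",-.034,-.018),("jamb0",-.010,.003),("lid+",.010,.025),("jamb+",.034,.049)):
    k=(L[:,1]>lo)&(L[:,1]<hi)&(abs(L[:,0]+.003)<.0085)&(L[:,2]>.081)&(L[:,2]<.0925);K=L[k]
    if len(K)<8: print(nm,len(K));continue
    r=least_squares(lambda q:np.hypot(K[:,0]-q[0],K[:,2]-q[1])-.009,[0,.082],loss="soft_l1",f_scale=.001);print(nm,len(K),(r.x*1000).round(2))
crop("s7",235,200,325,300,6,"c8")
```

```text
t 10.25 tcp [0.4458 0.2677 0.2028] yaw 10.26 zaxis [ 0.0046 -0.0059 -1.    ] F [-0.57 -0.14  5.53] M [-0.04  0.16 -0.03] gap 0.1521
delta cm [ 0.01 -0.07  0.03] turn 0.01
wrist bar n 2010 x [-0.0066 -0.0001  0.0064] y [0.0146 0.0263 0.0355] z [0.0078 0.0113 0.0126]
  top rect ((-0.06250190734863281, 24.812511444091797), (21.836650848388672, 13.980142593383789), 88.63531494140625)
  panel top 1563 x [-0.0043 -0.0005  0.0036] y [0.0407 0.0573 0.0735] z [-0.0125 -0.0097 -0.0085]
scene face x=-0.0041 dyaw=0.08deg lean dx/dz=0.0019 std 0.0007 n 2342
  edges y -0.05 [-0.0785  0.0713]
  edges y -0.08 [-0.0789  0.0712]
  edges y -0.115 [-0.0784  0.0709]
scene knuckle axis x,z [-0.0061 -0.1442] 749
   [15, 20, 12, 17, 30, 13, 20, 10, 22, 9, 18, 12, 20, 11, 10, 10, 19, 21, 15, 16, 19, 11, 14, 16, 15, 12, 21, 17, 16, 14, 17, 9, 16, 13, 14, 8, 13, 10, 17, 18, 13, 13, 11, 19]
rim y [-0.0778  0.0728]
jamb- 51 [ 0.1  81.27]
lid- 54 [8.000e-02 8.185e+01]
jamb0 48 [ 0.77 81.78]
lid+ 44 [ 0.33 81.89]
jamb+ 48 [ 0.24 81.57]
```

View pics/c8.png

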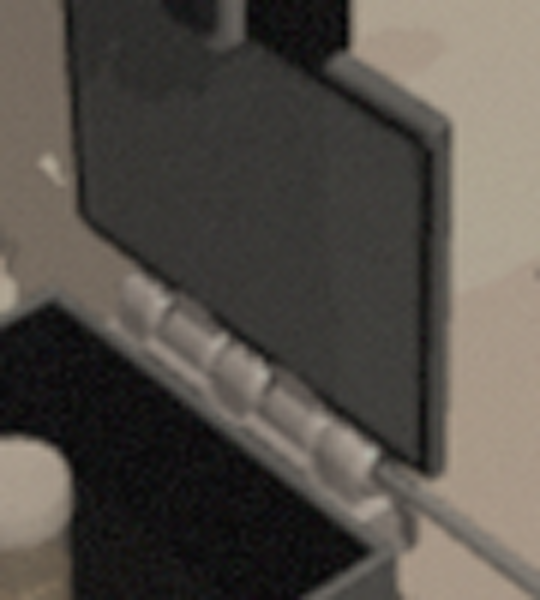

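All five barrels lie in one line: the lid axes are within about 0.7 mm of the jamb's in x and z, and the lid leans about 0.1°. I hold briefly to check that it is steady.

Emit:
{"op": "drive_tool", "data": {
  "deltas": [0, 0, 0, 0, 0, 0, 0, 0, 0, 0, 0, 0, 0, 0, 0, 0, 0, 0, 0, 0, 0, 0, 0, 0]
}}

```text
t: 10.85
tcp_pos: [0.4457, 0.2677, 0.2028]
tool_rot: [0.641, 0.768, -0.001, 0.004]
force: [-0.5, 0.3, 2.6]
finger_gap: 0.152
```

Run:
```python
from lidfit import *
delta((.4451,.2677,.2025),10.25); s,p,R=state(); print(np.abs(s["qd"]).max())
```

```text
t 10.85 tcp [0.4457 0.2677 0.2028] yaw 10.26 zaxis [ 0.0043 -0.006  -1.    ] F [-0.45  0.27  2.6 ] M [-0.05  0.22  0.05] gap 0.1524
delta cm [ 0.01 -0.05  0.03] turn 0.01
0.001760366099732625
```

```bash
python3 -c "
from station import manip
print(manip.sign_off())"
```

```text
the job is handed in; nothing more can be done
None
```

The grey lid is seated in the box's hinge, and I handed the job in at about 10.9 s with the arm still holding it upright. I gripped it by its bar, lifted it straight out of the rack and turned it about 5° to match the box. I then lowered it in small steps with its gasket face towards the opening. I kept clear of the pin, the jars and the flask, though I made no separate final check on them.

**Seating:** the downward force rose only at the height where the lid should be home. There the hinge line was about 82.3 mm above the bench, against 82 mm nominal. The lid was pressing on the box with about 4–7 N.

**Pin holes:** in the last scene view the lid's knuckles lined up with the box's to within about 0.7 mm across the hinge. The lid leaned about 0.1° and the arm was still.

**Disagreement along the hinge:** the scene camera puts the lid about 1 mm towards the pin side (-y), while the wrist camera says about 0.3 mm. Both are inside the 3 mm limit and the 2 mm of play.

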